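Clamp a finial blank in the carving vice until the crank slips

ROBOT

A 6-joint arm with a two-finger parallel gripper is mounted at the origin on the work surface. World frame = base frame: x ahead of the robot, y to its left, z up, the work surface at z = 0. Lengths are in m, angles in rad, forces in N, time in s.
With the tool pointing down it reaches from about 0.35 to 0.775 m from the base axis. Payload 5.5 kg.
Tool frame: the origin (TCP) lies at the very end of the fingers, on their centre line; the grasp point (between the pads) lies 19 mm behind it; z points along the fingers, y is the direction in which the jaws open and shut (so a half turn about z gives the same grasp; the last joint's range is limited). The gripper opens to 85 mm and grips with 20 to 120 N. Pads are 22 mm wide; open, the fingers measure 114 mm over their backs; the gripper's body (76 mm by 85 mm) begins 54 mm behind the grasp point. The pads swing forward as they close: fully open they stand 13 mm farther back than shut.
Start: joints at [-1.317, 0.313, 0.046, 1.304, 0, 1.431], TCP at [0.221, -0.531, 0.231] pointing down, gripper open.
Joint ranges: [-2.76, 2.76], [-0.86, 1.69], [-1.03, 1.26], [-2.2, 2.34], [-1.47, 1.5], [-3.14, 3.14]. Speed limits (rad/s): [2.57, 2.57, 3.14, 3.14, 3.14, 3.14].

INTERFACE

Orientations are given as a unit quaternion [w, x, y, z].
In Python, from workcell import get_state, imaging, env, spotter gives the robot as it stands.
- The arm moves only by the tool play_rows, never from a script. Its argument "moves" is a list of rows, each an object with "claw": the finger opening in cm, from 0 to 8.54; "delta_pos": the shift along the tool's x, y, z in cm, a list of three; "twist": the turn about the tool's z in degrees. A call has 1 to 12 rows; each row is the pose to reach, as a shift and turn from the pose commanded when the call began, along the tool's axes at that moment; what a row does not reach only later rows make up. A row lasts 1/8 s, in which the tool goes at most 62.5 mm and 10.7 degrees, less where a joint would pass 70% of its speed; a pose out of reach is approached as far as the arm can. A call with a gripper value outside its range is refused whole. The fingers move at their own pace and stop on an object; "force" is the grip in N (left out, the last holds). Time passes only in rows, so rows that repeat a pose let the fingers close. It gives the time, the measured TCP pose, the force and the opening at its end, in the units of the state.
- get_state(): the state, without advancing time (a new reading comes with each control period).
- imaging.read_camera(name): name is "side" or "top" or "wrist"; returns the picture (384x512x3 uint8, red, green, blue); there is no depth.
- imaging.camera_info(name): a dict with "fx", "fy", "cx", "cy" (pixels), "world_to_cam" (4x4, takes a point from world to camera coordinates). Camera axes: x right, y down, z forward; pixel columns grow to the right and rows downward; lengths in m; the calibration is good to about 2 mm. A picture is of the moment at which its call begins: read the wrist's pose just before it. camera_info takes no time and is no camera call; for the wrist camera it gives the pose at the moment of the call.
- env.hand_in(): hands the job in, once; it reports no verdict.
Trained networks look in the newest picture that a camera, given by its name, has taken for a name from the list of things; names that differ only in an ending like _2 or _b are one class to them, and where a whole thing is asked for, a point or a joint stands for the part that bears it (a point fixed in the world has none). Each returns a list of dicts, best first, with "conf" (0 to 1); they miss things now and then, are a little off and sometimes report something else, mostly with a low value. They report only what shows in the picture. A call takes as long as a camera call. They do not tell look-alikes from the thing itself.
- spotter.spot_in(camera, query): "extent" ([left, top, right, bottom] in pixels, round what is visible of it).
The state is a dict: "clock": time; "joint_pos": joint angles; "qvel": joint speeds; "tau": joint torques, N m; "tcp_pos": TCP position; "orientation": TCP orientation; "wrist_force": force on the tool from outside, world axes, zero at the start; "ft_torque": the same for the moment, N m; "finger_gap": finger opening in m.
Only numpy, scipy, OpenCV 4.12 (cv2) and the standard library are available. Lean on these libraries where they do the work, as an engineer would, in place of code of your own. Each camera call takes 0.05 s, during which the arm holds its last target. There are 200 camera calls.

TASK

Stand the part-turned finial upright on the bed of the carving vice, its square foot between the two jaws, and clamp it by turning the crank clockwise. The crank has a slipping clutch: keep turning until it slips, then stop at once, at most a twelfth of a turn into the slip, and let go with the finial held tight and square. Turn the crank slowly, so that the jaw does not bruise the wood, and leave the other things on the bench where they are.

Things in the scene. Friction and masses are not known exactly. Their poses are not given: they have to be found in the camera images.
- finial: The work: a pale wooden finial blank, 105 mm tall, 60 to 125 g. Square foot 44 x 44 mm, 34 mm high; above it, on the same axis, a turned round stem of 26 mm diameter with a domed end. Origin: centre of the foot's underside; z up along the stem, x and y square to the sides of the foot. It starts standing on the bench.
- vice: The carving vice, bolted to the bench: a dark steel bed 110 mm wide (x), 310 mm long (y), 30 mm high, with a grey gear housing 100 x 100 mm, 75 mm high, on its -y end. Origin: centre of the bed's underside, on the bench. The jaws stand on the bed (top at z = 30 mm) and face each other along the vice's y; they are 90 mm wide along x, centred at x = 0, 28 mm thick and 36 mm high.
- moving_jaw: The moving jaw, nearer the gear housing. Origin: middle of the lower edge of its clamping face, on the bed. It moves 4 mm towards the rear jaw (vice +y) per radian that the hub turns clockwise.
- rear_jaw: The rear jaw, bolted down in the bed's slot. Origin: middle of the lower edge of its bare steel face, on the bed; the face looks to the vice's -y. A cork liner (88 mm wide, 34 mm high) stands out from this face by 2 to 11 mm, not measured. The steel faces start 63 to 70 mm apart, so it takes 2 to 6 rad of turning to nip the foot; the slip then follows within 0.3 rad.
- hub: Brass disc, 60 mm across, on the gear housing: the end of the screw drive. Origin: on the upright axis of hub and crank, 76 mm above the bench. Its x axis points along its dark raised mark, under the crank's arm until the clutch slips. A slow slip presses the jaws with about 100 N; the clutch drags more at speed (12 N per rad/s, plus a jolt when the wood is met), and over 160 N bruises the wood.
- knob_mid (a point): On the axis of the upright wooden knob of the dark steel crank, 75 mm from the hub's axis, 120 mm above the bench; z up. Knob: 24 mm across, from 98 to 140 mm high, free to spin on its pin; arm's top at 96 mm. Clockwise from above tightens. Turning takes 0.4 N m (5 N at the knob); the clutch between crank and hub slips at 0.8 N m (11 N) and keeps that load while slipping. The screw holds when let go.
- gouge_a: Bystander: carving gouge lying on the bench, 230 mm long, 24 mm thick wooden handle. Origin: under the front end of the handle.
- gouge_b: Bystander: shorter gouge, 200 mm long, same make-up.
- mallet: Bystander: round carver's mallet standing on its head, 84 mm in diameter, 225 mm tall. Origin: centre of the underside.
- glue_bottle: Bystander: white glue bottle, 56 mm in diameter, 150 mm tall. Origin: centre of the underside.
- tin: Bystander: open steel tin, 72 mm in diameter, 85 mm tall. Origin: centre of the underside.
- offcut: Bystander: wooden offcut 110 x 60 x 28 mm. Origin: centre of the underside.
- bench_stone: Bystander: grey bench stone 150 x 50 x 25 mm. Origin: centre of the underside.
Mind the look-alikes: they are no part of the job. Leave any red or turquoise look-alike of the finial alone.

How it is judged:
On the way, in this order (a step that is already met when the one before it is completed fails the run):
1. the finial stands upright on the vice bed between the jaws (z of finial in the frame of vice between 0.027 and 0.034 m and x of finial in the frame of vice between -0.023 and 0.023 m and y of finial in the frame of vice between 0.045 and 0.09 m and angle between finial's own z axis and vertical below 0.06 rad), for 0.2 s.
2. the crank has slipped with the finial clamped (all of step 1 and contact force between moving_jaw and finial above 50 N and y of knob_mid in the frame of hub below -0.0045 m), for 0.1 s.
At the end, for the whole second after the job is handed in: The finial stands on the vice bed (4 mm), upright (0.06 rad), square to the jaws (0.07 rad), foot wholly between them, pressed with over 50 N (the slip gives about 100 N); the crank has slipped 3 to 30 degrees past the hub's mark (knob 4.5 to 37.5 mm off it); all at rest (all of step 2 and (angle between the x axis of finial and the x axis of vice, either way round below 0.07 rad or angle between the x axis of finial and the y axis of vice, either way round below 0.07 rad) and y of knob_mid in the frame of hub above -0.0375 m and linear speed of finial below 0.01 m/s and angular speed of hub below 0.05 rad/s); the robot touches nothing.
It fails at once if the crank is turned more than a twelfth of a turn into the slip (y of knob_mid in the frame of hub below -0.0375 m).
It fails at once if the wood is bruised: the moving jaw presses it with more than 160 N (cranking too fast) (contact force between moving_jaw and finial above 160 N).
It fails at once if a bystander is moved by more than 30 mm (distance of any of gouge_a, gouge_b, mallet, glue_bottle, tin, offcut, bench_stone from where it was at the start of the episode above 0.03 m).
It also fails if it takes over 72 s, if anything falls off the work surface, if the arm or the gripper's body presses on something with over 40 N, if the wrist force passes 120 N, or if a joint passes its speed limit or range.

## Working session

There is one attempt and no reset: what is moved stays moved. The work goes in short steps, Python scripts to look and compute and a tool call to move; the robot and the scene stay as the last step left them, time stands still between calls to the robot, and variables do not carry over. Pictures are saved under pics/ and viewed, about 8 in all and at most 12, crops included, and the job is handed in when it is done.

Besides the shell and the picture viewer there is one more tool, called after "Call:" by a JSON object that holds its "name" and its "arguments". play_rows: Moves the arm, as the interface text tells. Its arguments: {"type":"object","properties":{"moves":{"type":"array"},"force":{"type":"number"}},"required":["moves"]}

```bash
ls; mkdir -p pics; cat > h.py <<'E'
import numpy as np, cv2
from workcell import get_state, imaging, env, spotter
def snap(cam,name):
    im=imaging.read_camera(cam); cv2.imwrite(f'pics/{name}.png',im[:,:,::-1]); return im
def ray(cam,u,v,ci=None):
    c=ci or imaging.camera_info(cam); T=np.array(c['world_to_cam']); R=T[:3,:3];t=T[:3,3]
    d=R.T@np.array([(u-c['cx'])/c['fx'],(v-c['cy'])/c['fy'],1]); o=-R.T@t
    return o,d
def onz(cam,u,v,z,ci=None):
    o,d=ray(cam,u,v,ci); return o+d*(z-o[2])/d[2]
def proj(cam,p,ci=None):
    c=ci or imaging.camera_info(cam); T=np.array(c['world_to_cam']); q=T[:3,:3]@np.array(p)+T[:3,3]
    return np.array([c['fx']*q[0]/q[2]+c['cx'],c['fy']*q[1]/q[2]+c['cy']])
E
python3 - <<'E'
from h import *
a=snap('top','top0');
for n in ['finial','vice','hub','knob_mid','moving_jaw','rear_jaw']:
    print('top',n,[(np.round(d['extent']).tolist(),round(d['conf'],2)) for d in spotter.spot_in('top',n)])
b=snap('side','side0')
for n in ['finial','knob_mid']:
    print('side',n,[(np.round(d['extent']).tolist(),round(d['conf'],2)) for d in spotter.spot_in('side',n)])
cv2.imwrite('pics/both0.png',cv2.resize(np.vstack([a,b]),(512,768))[:,:,::-1])
for c in('top','side'):
    i=imaging.camera_info(c);T=np.array(i['world_to_cam']);print(c,i['fx'],i['cx'],i['cy'],np.round(-T[:3,:3].T@T[:3,3],3),np.round(T[:3,:3],2).tolist())
print(get_state())
E
```

```text
pics
top finial [([141.0, 180.0, 163.0, 197.0], 0.76), ([181.0, 180.0, 201.0, 196.0], 0.67), ([136.0, 215.0, 165.0, 239.0], 0.54)]
top vice [([223.0, 139.0, 348.0, 189.0], 0.58), ([230.0, 151.0, 242.0, 184.0], 0.53)]
top hub [([297.0, 146.0, 349.0, 167.0], 0.94), ([140.0, 180.0, 161.0, 200.0], 0.54)]
top knob_mid [([335.0, 152.0, 348.0, 161.0], 0.47)]
top moving_jaw [([263.0, 147.0, 292.0, 179.0], 0.6)]
top rear_jaw [([231.0, 151.0, 244.0, 182.0], 0.66)]
side finial [([196.0, 265.0, 224.0, 310.0], 0.97), ([236.0, 277.0, 266.0, 322.0], 0.94), ([216.0, 231.0, 232.0, 273.0], 0.71)]
side knob_mid [([245.0, 129.0, 247.0, 143.0], 0.46)]
top 374.7888494140335 248.07148953687621 190.73351024179559 [ 0.321 -0.035  1.089] [[0.0, -1.0, -0.03], [-0.98, -0.0, -0.18], [0.18, 0.03, -0.98]]
side 354.64949695473814 249.5586148586404 191.45944211920875 [0.279 0.702 0.714] [[-0.95, -0.31, 0.01], [-0.2, 0.6, -0.77], [0.24, -0.74, -0.64]]
{'clock': 0.5, 'joint_pos': array([-1.31658801e+00,  3.13240426e-01,  4.60634815e-02,  1.30360145e+00,
        2.82211946e-05,  1.43121292e+00]), 'qvel': array([ 0.00065501, -0.00217188, -0.00025821,  0.0014466 ,  0.00081341,
       -0.00014232]), 'tau': array([-1.68129005e-03, -4.80000472e+01,  2.98534477e+01,  2.04929762e-03,
       -1.47616925e-04,  8.10816545e-06]), 'tcp_pos': array([ 0.22063703, -0.53100952,  0.2312852 ]), 'orientation': array([8.14429844e-06, 9.80678551e-01, 1.95626119e-01, 1.46010852e-05]), 'wrist_force': array([-0.71728927, -0.23956865,  0.68387649]), 'ft_torque': array([-0.01993858,  0.01143435, -0.03223945]), 'finger_gap': 0.08559912793542261}
```

View pics/top0.png

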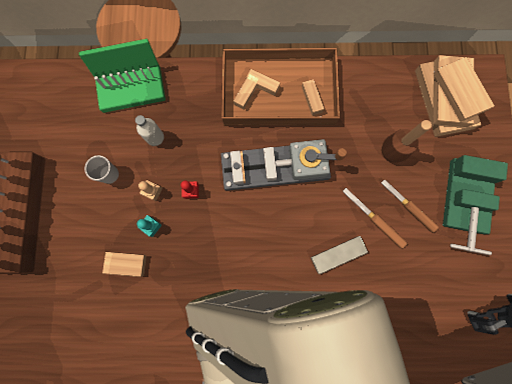

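View pics/side0.png

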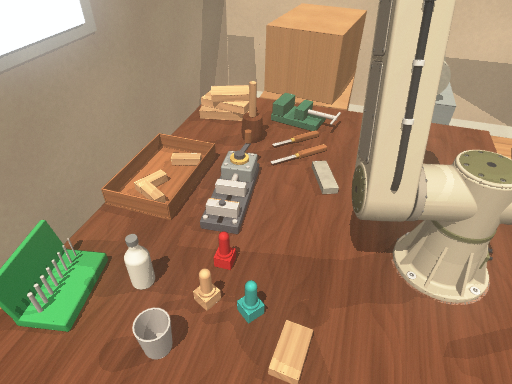

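The things that could be taken for the finial: the pale one at top (150,190), the red one at (190,188) and the turquoise one at (149,226). The description fits the pale one, at side (207,288). The offcuts in the box are plain blocks. I'll check the choice in a close crop.

```bash
python3 - <<'E'
from h import *
a=cv2.imread('pics/top0.png');b=cv2.imread('pics/side0.png')
v=cv2.resize(a[130:200,215:355],(800,400),interpolation=cv2.INTER_CUBIC)
f=cv2.resize(b[260:330,185:275],(257,200),interpolation=cv2.INTER_CUBIC)
f2=cv2.resize(a[170:210,130:210],(400,200),interpolation=cv2.INTER_CUBIC)
o=np.zeros((600,800,3),np.uint8);o[:400]=v;o[400:,:257]=f;o[400:,300:700]=f2
cv2.imwrite('pics/c1.png',o)
print('finial foot top~', onz('top',150,191,.034), 'side base',onz('side',207,301,.0))
print('stemtop side',onz('side',205,270,.105),'top',onz('top',154.5,185,.105))
print('red',onz('side',225,260,.0),'tq',onz('side',251,313,0))
print('hub',onz('top',311,157,.076),'knob',onz('top',342,153,.14),'rearjaw',onz('top',238,166,.066),'mallet top',onz('top',427,125,.225))
E
```

```text
finial foot top~ [0.5110059  0.27430415 0.034     ] side base [0.51377064 0.28338527 0.        ]
stemtop side [0.51328769 0.2766764  0.105     ] top [0.51465897 0.24209279 0.105     ]
red [0.51786198 0.1580007  0.        ] tq [0.40817978 0.28084979 0.        ]
hub [ 0.59950337 -0.18382179  0.076     ] knob [ 0.59249836 -0.25511291  0.14      ] rearjaw [0.57661662 0.01962267 0.066     ] mallet top [ 0.63690699 -0.44001999  0.225     ]
```

View pics/c1.png

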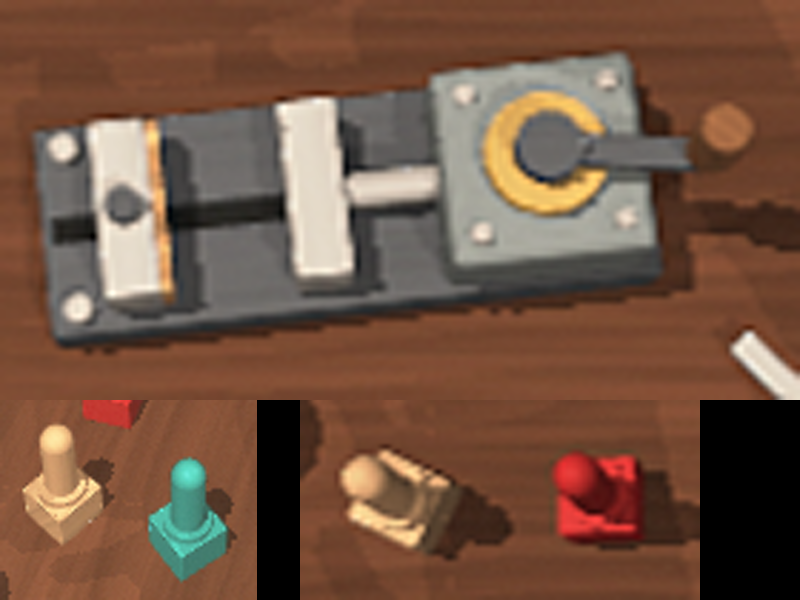

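The crop confirms the pale finial at about (0.513, 0.277), with its foot turned about 63°. The vice hub is near (0.60, -0.184), with a vice yaw of about 0.1 rad. Moving above the finial.

Call:
{"name": "play_rows", "arguments": {"moves": [{"claw":6,"delta_pos":[4,-4.4,0],"twist":-10},{"claw":6,"delta_pos":[8,-8.8,0],"twist":-20},{"claw":6,"delta_pos":[12,-13.2,0],"twist":-30},{"claw":6,"delta_pos":[16.1,-17.6,0],"twist":-40},{"claw":6,"delta_pos":[20.2,-22,0],"twist":-50},{"claw":6,"delta_pos":[24.2,-26.4,0],"twist":-60},{"claw":6,"delta_pos":[28.2,-30.8,0],"twist":-70},{"claw":6,"delta_pos":[32.2,-35.2,0],"twist":-80},{"claw":6,"delta_pos":[36.2,-39.6,0],"twist":-90},{"claw":6,"delta_pos":[40.3,-44,0],"twist":-90},{"claw":6,"delta_pos":[44.3,-48.4,0],"twist":-90},{"claw":6,"delta_pos":[48.3,-52.8,0],"twist":-90}]}}

```text
clock: 2.0
tcp_pos: [0.4646, 0.144, 0.2316]
orientation: [0.001, 0.555, 0.832, 0.0]
wrist_force: [1.5, -0.4, -0.0]
finger_gap: 0.0598
```

```bash
cat >> h.py <<'E'
from scipy.spatial.transform import Rotation as Ro
def Rt(s): q=s['orientation']; return Ro.from_quat([q[1],q[2],q[3],q[0]]).as_matrix()
def to(target,s=None):
    s=s or get_state(); R=Rt(s); return np.round(100*R.T@(np.array(target)-s['tcp_pos']),2)
def yaw(s): R=Rt(s); return np.degrees(np.arctan2(R[1,0],R[0,0]))
E
python3 - <<'E'
from h import *
s=get_state(); print(s['clock'],s['tcp_pos'],yaw(s),s['joint_pos'],'to finial',to([.513,.277,.231]))
ci=imaging.camera_info('wrist');T=np.array(ci['world_to_cam']);c=-T[:3,:3].T@T[:3,3]
print('cam in tool',Rt(s).T@(c-s['tcp_pos']),'axes',np.round(Rt(s).T@T[:3,:3].T,2),ci['fx'])
P=lambda x,y,z:np.round(onz('top',215+x/5.714,130+y/5.714,z),4)
hub=P(545.5,153,.076);b=[P(465,93,.077),P(607,79,.077),P(483,232,.077),P(627,216,.077)]
print('hub',hub,'boltc',np.mean(b,0)); 
for i,j in((1,0),(3,2)): d=b[i]-b[j];print(np.degrees(np.arctan2(d[0],-d[1])))
for i,j in((2,0),(3,1)): d=b[j]-b[i];print(np.degrees(np.arctan2(d[1],d[0])))
print('liner',P(167,210,.064),'mjaw',P(284,190,.066),'knob',P(727,127,.14))
E
```

```text
2.0 [0.4645682  0.1439912  0.23161446] 112.58685310521622 [ 1.35549636e-01  1.40721110e-01 -1.74906054e-01  1.25400868e+00
 -3.63073697e-04  1.31213046e+00] to finial [10.42  9.58  0.06]
cam in tool [ 0.07319967  0.0004175  -0.14336222] axes [[-0.   -0.96 -0.29]
 [ 1.   -0.   -0.  ]
 [-0.   -0.29  0.96]] 289.71931776185943
hub [ 0.6001 -0.1824  0.076 ] boltc [ 0.599075 -0.182175  0.077   ]
5.686034296520584
6.412672136738519
6.051732108794008
6.212381104948675
liner [0.5749 0.0022 0.064 ] mjaw [ 0.5844 -0.0554  0.066 ] knob [ 0.5946 -0.2558  0.14  ]
```

Call:
{"name": "play_rows", "arguments": {"moves": [{"claw":6,"delta_pos":[4,4,0],"twist":0},{"claw":6,"delta_pos":[8,7,0],"twist":0},{"claw":6,"delta_pos":[10.4,9.6,0],"twist":0},{"claw":6,"delta_pos":[10.4,9.6,0],"twist":0}]}}

```text
clock: 2.5
tcp_pos: [0.5133, 0.2769, 0.2306]
orientation: [-0.0, 0.554, 0.833, -0.0]
wrist_force: [-0.9, -0.3, 0.1]
finger_gap: 0.0597
```

```bash
python3 - <<'E'
from h import *
s=get_state(); a=snap('wrist','w1'); print(s['tcp_pos'],yaw(s)); print([(np.round(d['extent']),d['conf']) for d in spotter.spot_in('wrist','finial')])
c=(s['tcp_pos'])
for p in [(.513,.277,0),(.513,.277,.034),(.513,.277,.105)]: print(proj('wrist',p))
E
```

```text
[0.51326454 0.27690023 0.23056176] 112.74035253311634
[(array([234., 144., 282., 195.]), 0.91), (array([145., 107., 204., 164.]), 0.83), (array([201., 222., 248., 288.]), 0.73)]
[256.31467456 163.98370234]
[256.38162957 169.33689705]
[256.57196604 184.55469855]
```

View pics/w1.png

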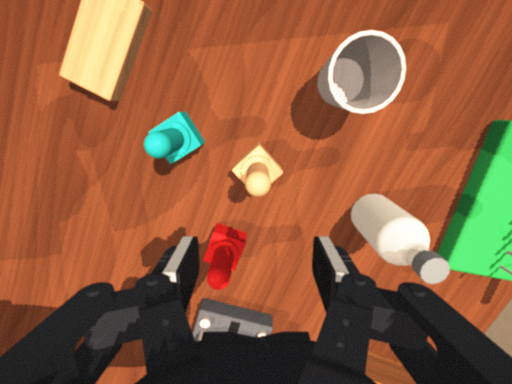

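The picture shows the pale finial at (258,170), with foot corners at about (259,145), (234,168) and (282,171). The turquoise and red ones stay clear of the fingers.

```bash
python3 - <<'E'
from h import *
a=cv2.imread('pics/w1.png'); hsv=cv2.cvtColor(a,cv2.COLOR_BGR2HSV)
m=((a[:,:,2].astype(int)-a[:,:,0]>35)&(a[:,:,2]>150)&(a[:,:,1]>120)).astype(np.uint8)
m[:130]=0;m[205:]=0;m[:,:220]=0;m[:,295:]=0
n,l,st,_=cv2.connectedComponentsWithStats(m); k=1+np.argmax(st[1:,4]); print(st[k])
c,_=cv2.findContours((l==k).astype(np.uint8),0,1); h=cv2.convexHull(c[0])[:,0]
p=cv2.approxPolyDP(h,2.5,True)[:,0]; print(p.tolist())
T=h[h[:,1].argmin()];L=h[h[:,0].argmin()];R=h[h[:,0].argmax()]
W=[onz('wrist',*q,.034) for q in(T,L,R)]; print(T,L,R,np.round(W,4)); 
for i in(1,2): d=W[i]-W[0]; print(np.degrees(np.arctan2(d[1],d[0])),np.hypot(*d[:2]))
c=(W[1]+W[2])/2; print('centre',c, 'delta',to([c[0],c[1],.05]))
E
```

```text
[ 232  142   52   55 1602]
[[259, 142], [283, 172], [265, 194], [255, 196], [232, 168]]
[259 142] [232 171] [283 171] [[0.5034 0.3081 0.034 ]
 [0.4868 0.2639 0.034 ]
 [0.5432 0.2873 0.034 ]]
-110.57425232112894 0.047139237580941185
-27.472747159588675 0.0449092421626777
centre [0.51501346 0.2756402  0.034     ] delta [-1.000e-02  2.900e-01  1.809e+01]
```

Call:
{"name": "play_rows", "arguments": {"force": 40, "moves": [{"claw":6,"delta_pos":[0,0.3,5],"twist":0},{"claw":6,"delta_pos":[0,0.3,10],"twist":0},{"claw":6,"delta_pos":[0,0.3,14],"twist":0},{"claw":6,"delta_pos":[0,0.3,17],"twist":0},{"claw":6,"delta_pos":[0,0.3,17.9],"twist":0},{"claw":6,"delta_pos":[0,0.3,17.9],"twist":0},{"claw":0.5,"delta_pos":[0,0.3,17.9],"twist":0},{"claw":0.5,"delta_pos":[0,0.3,17.9],"twist":0},{"claw":0.5,"delta_pos":[0,0.3,17.9],"twist":0},{"claw":0.5,"delta_pos":[0,0.3,17.9],"twist":0}]}}

```text
clock: 3.85
tcp_pos: [0.5166, 0.2762, 0.0539]
orientation: [0.001, 0.555, 0.832, 0.001]
wrist_force: [-0.9, -0.8, 6.8]
finger_gap: 0.0252
```

```bash
python3 - <<'E'
from h import *
s=get_state(); print(s['tcp_pos'],yaw(s),s['finger_gap'],s['wrist_force'])
t=[.5826,-.0233,.16]; print(to([.513,.277,.16]),to(t))
print(s['joint_pos'])
E
```

```text
[0.51661637 0.27623435 0.05388854] 112.56979431831451 0.025205741302379528 [-0.87758902 -0.84546632  6.80184546]
[  0.2   -0.28 -10.61] [-30.2   -5.37 -10.61]
[ 3.54252179e-01  4.41778181e-01 -2.18740950e-01  9.07568629e-01
 -4.21977135e-04  1.53113000e+00]
```

Call:
{"name": "play_rows", "arguments": {"moves": [{"claw":0.5,"delta_pos":[0,0,-5],"twist":0},{"claw":0.5,"delta_pos":[0,0,-11],"twist":0},{"claw":0.5,"delta_pos":[-2,-0.4,-16.5],"twist":-5},{"claw":0.5,"delta_pos":[-7,-1.2,-17],"twist":-12},{"claw":0.5,"delta_pos":[-13,-2.3,-17],"twist":-18},{"claw":0.5,"delta_pos":[-19,-3.4,-17],"twist":-24},{"claw":0.5,"delta_pos":[-25,-4.5,-17],"twist":-30},{"claw":0.5,"delta_pos":[-28.5,-5.1,-15],"twist":-32},{"claw":0.5,"delta_pos":[-30.2,-5.4,-12],"twist":-32},{"claw":0.5,"delta_pos":[-30.2,-5.4,-10.6],"twist":-32},{"claw":0.5,"delta_pos":[-30.2,-5.4,-10.6],"twist":-32}]}}

```text
clock: 5.22
tcp_pos: [0.5805, -0.0228, 0.1573]
orientation: [-0.001, 0.304, 0.953, -0.0]
wrist_force: [-0.4, -0.2, -0.6]
finger_gap: 0.025
```

```bash
python3 - <<'E'
from h import *
s=get_state(); a=snap('wrist','w2'); b=snap('side','s2'); print(s['tcp_pos'],yaw(s),s['finger_gap'],s['wrist_force'])
B=cv2.resize(b[100:250,170:300],(416,480),interpolation=cv2.INTER_CUBIC)
o=np.zeros((480,800,3),np.uint8);o[:384,:384]=a[:,64:448];o[:,384:]=B; cv2.imwrite('pics/c2.png',o[:,:,::-1])
E
```

```text
[ 0.58046093 -0.02280625  0.15728088] 144.59256756645172 0.025009891992125614 [-0.42330553 -0.21907604 -0.61374522]
```

View pics/c2.png

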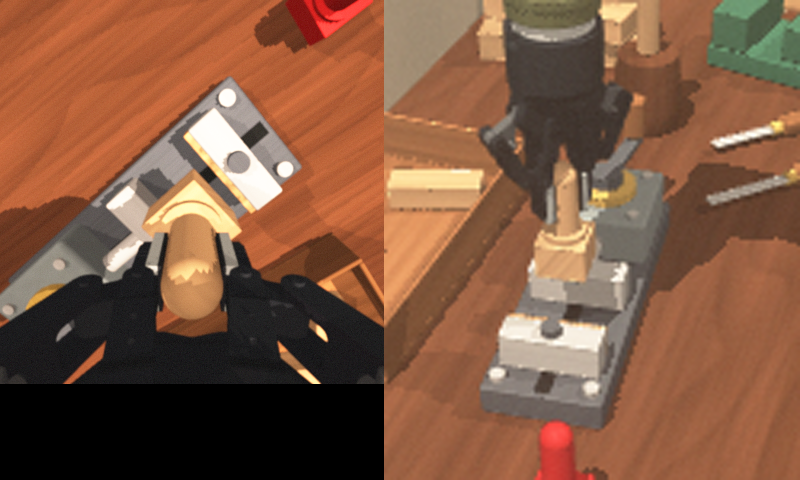

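The finial hangs between the fingers, with its foot corner at about (195,172) in the left crop. The liner is the orange line from (188,148) to (250,210). Measuring the foot's yaw and the liner.

```bash
cat > m.py <<'E'
from h import *
s=get_state(); a=cv2.imread('pics/w2.png'); zt=s['tcp_pos'][2]-.0539+.034
x0,y0,x1,y1=175,120,345,260
g=cv2.resize(a[y0:y1,x0:x1],None,fx=4.7,fy=4.28,interpolation=cv2.INTER_CUBIC)
cv2.imwrite('pics/c3.png',g); print(g.shape,zt)
E
python3 m.py
```

```text
(599, 799, 3) 0.13927895307125232
```

View pics/c3.png

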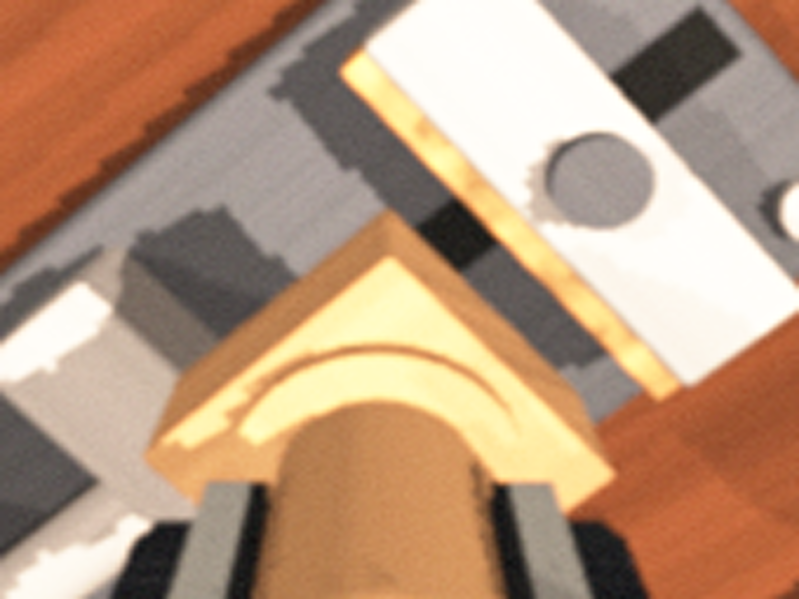

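```bash
cat >> m.py <<'E'
Q=lambda x,y,z: onz('wrist',175+x/4.7,120+y/4.28,z)
T,L,R=Q(390,258,zt),Q(148,455,zt),Q(614,475,zt)
for p in(L,R): d=p-T; print('foot edge',np.degrees(np.arctan2(d[1],d[0])),np.hypot(*d[:2]))
a,b=Q(343,72,.064),Q(660,398,.064); d=b-a; print('liner',np.degrees(np.arctan2(d[1],d[0])),np.hypot(*d[:2]),a,b,(a+b)/2)
c=(L+R)/2; print('foot centre',c, s['tcp_pos'])
yd=np.array([-.106,.994]); hub=np.array([.5996,-.1823]); xd=np.array([.994,.106])
for n,p in(('liner',(a+b)/2),('foot',c)): q=p[:2]-hub; print(n,'vice x',q@xd,'y',q@yd-.105)
E
python3 m.py
```

```text
(599, 799, 3) 0.13927895307125232
foot edge -82.73569665257756 0.042517958191188504
foot edge 7.049121216591722 0.043301302509297396
liner 6.272855928940984 0.08819372954328988 [0.53799107 0.0017436  0.064     ] [0.62565677 0.01137995 0.064     ] [0.58182392 0.00656178 0.064     ]
foot centre [ 0.58073735 -0.02078132  0.13927895] [ 0.58179997 -0.02263702  0.15917895]
liner vice x 0.0023499255675953836 y 0.0846128689763508
foot vice x -0.0016284962919093792 y 0.05754900703223119
```

Call:
{"name": "play_rows", "arguments": {"moves": [{"claw":0.5,"delta_pos":[0,0,3],"twist":1},{"claw":0.5,"delta_pos":[0,0,5],"twist":1},{"claw":0.5,"delta_pos":[0,0,6.4],"twist":1},{"claw":0.5,"delta_pos":[0,0,7],"twist":1},{"claw":0.5,"delta_pos":[0,0,7.3],"twist":1},{"claw":0.5,"delta_pos":[0,0,7.5],"twist":1},{"claw":0.5,"delta_pos":[0,0,7.5],"twist":1}]}}

```text
clock: 6.2
tcp_pos: [0.5822, -0.0238, 0.084]
orientation: [0.001, 0.313, 0.95, 0.0]
wrist_force: [0.4, 0.4, 0.3]
finger_gap: 0.025
```

Call:
{"name": "play_rows", "arguments": {"moves": [{"claw":0.5,"delta_pos":[0,0,0.1],"twist":0},{"claw":0.5,"delta_pos":[0,0,0.2],"twist":0},{"claw":0.5,"delta_pos":[0,0,0.2],"twist":0}]}}

```text
clock: 6.58
tcp_pos: [0.5823, -0.024, 0.0839]
orientation: [0.001, 0.313, 0.95, 0.0]
wrist_force: [-3.9, 0.2, 11.7]
finger_gap: 0.0254
```

Contact. Releasing and rising.

Call:
{"name": "play_rows", "arguments": {"moves": [{"claw":3.5,"delta_pos":[0,0,0],"twist":0},{"claw":4.5,"delta_pos":[0,0,0],"twist":0},{"claw":4.5,"delta_pos":[0,0,0],"twist":0},{"claw":4.5,"delta_pos":[0,0,-2],"twist":0},{"claw":4.5,"delta_pos":[0,0,-6],"twist":0},{"claw":4.5,"delta_pos":[0,0,-11],"twist":0},{"claw":4.5,"delta_pos":[0,0,-12],"twist":0}]}}

```text
clock: 7.45
tcp_pos: [0.5836, -0.024, 0.205]
orientation: [0.003, 0.313, 0.95, 0.0]
wrist_force: [0.0, 0.4, -0.0]
finger_gap: 0.0449
```

```bash
python3 - <<'E'
from h import *
s=get_state(); a=snap('wrist','w4'); b=snap('side','s4'); print(s['tcp_pos'],yaw(s),s['finger_gap'],s['joint_pos'],s['clock'])
print([(np.round(d['extent']),d['conf']) for d in spotter.spot_in('side','knob_mid')])
print([(np.round(d['extent']),d['conf']) for d in spotter.spot_in('wrist','knob_mid')])
B=cv2.resize(b[110:240,190:290],(369,480),interpolation=cv2.INTER_CUBIC)
o=np.zeros((480,800,3),np.uint8);o[:384,:431]=a[:,:431];o[:,431:]=B; cv2.imwrite('pics/c4.png',o[:,:,::-1])
E
```

```text
[ 0.5835899  -0.02401624  0.20495361] 143.5661636692227 0.04489085144888134 [-1.78503052e-01  3.33902811e-01  1.05026777e-02  1.24124345e+00
 -4.79424935e-05  4.57379794e-01] 7.45
[(array([248., 126., 249., 144.]), 0.6)]
[]
```

View pics/c4.png

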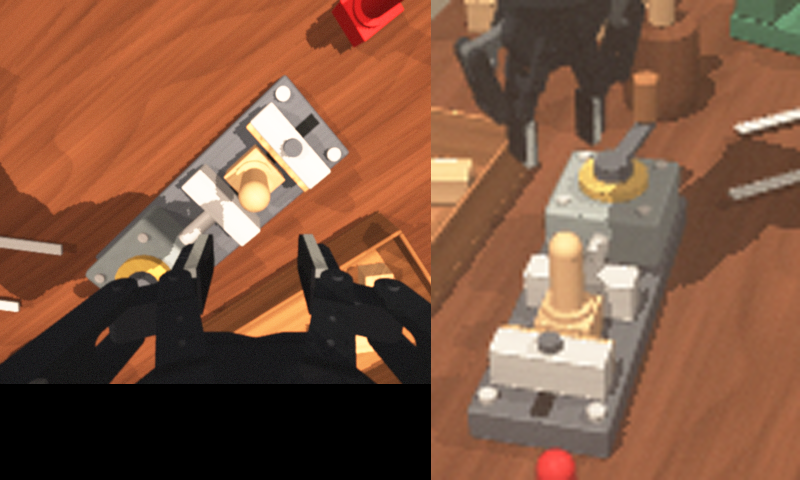

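The finial stands between the jaws: wrist (253,190), with gaps on both sides. The crank arm points away from the jaws. Moving above the knob and measuring it from the wrist camera.

```bash
python3 - <<'E'
from h import *
print(to([.5946,-.2558,.205]))
E
```

```text
[-14.89 -17.87  -0.52]
```

Call:
{"name": "play_rows", "arguments": {"moves": [{"claw":6,"delta_pos":[-3.7,-4.4,0],"twist":0},{"claw":6,"delta_pos":[-7.4,-8.8,0],"twist":0},{"claw":6,"delta_pos":[-11.2,-13.2,0],"twist":0},{"claw":6,"delta_pos":[-14.9,-17.9,0],"twist":0},{"claw":6,"delta_pos":[-14.9,-17.9,0],"twist":0}]}}

```text
clock: 8.28
tcp_pos: [0.5939, -0.2603, 0.1981]
orientation: [-0.002, 0.315, 0.949, -0.0]
wrist_force: [-0.5, 0.3, -0.3]
finger_gap: 0.06
```

```bash
python3 - <<'E'
from h import *
s=get_state(); a=snap('wrist','w5'); ci=imaging.camera_info('wrist'); print(s['tcp_pos'],yaw(s))
print([(np.round(d['extent']),d['conf']) for d in spotter.spot_in('wrist','knob_mid')])
print([(np.round(d['extent']),d['conf']) for d in spotter.spot_in('wrist','hub')])
for p in [(.5946,-.2558,.14),(.5946,-.2558,.098),(.5996,-.1823,.076)]: print(proj('wrist',p,ci))
cv2.imwrite('pics/c5.png',cv2.resize(a[:,:,::-1],(800,600)))
E
```

```text
[ 0.59388277 -0.26029306  0.19805944] 143.22675454973754
[(array([247., 179., 282., 220.]), 0.61)]
[(array([248., 107., 367., 220.]), 0.94), (array([ 32.,   0., 111.,  51.]), 0.64)]
[257.74075428 209.74575316]
[257.35272734 193.70585194]
[325.16430341 144.87502671]
```

View pics/c5.png

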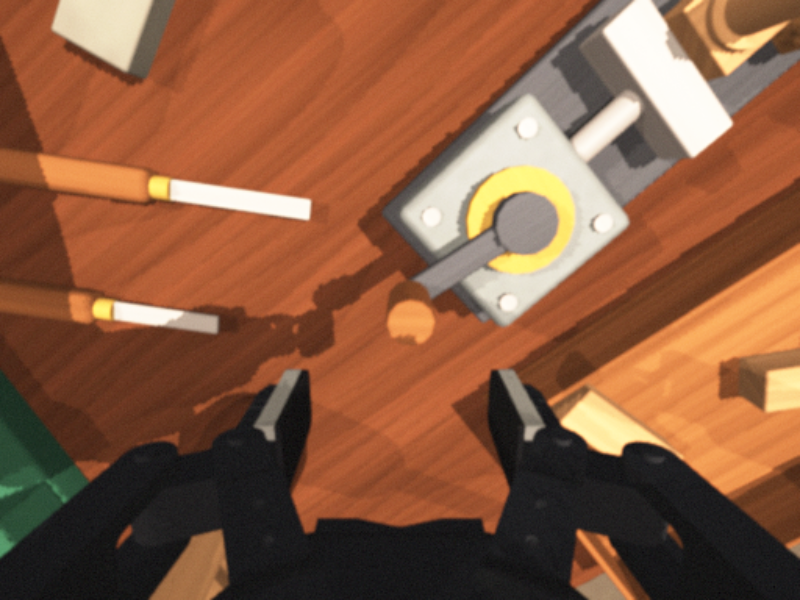

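The knob top shows at (263,206) in wrist pixels and the hub disc at (333,141).

```bash
python3 - <<'E'
from h import *
s=get_state(); a=snap('wrist','w6'); ci=imaging.camera_info('wrist'); print(s['tcp_pos'],yaw(s),np.abs(s['qvel']).max())
hsv=cv2.cvtColor(a,cv2.COLOR_RGB2HSV); 
def blob(m,r):
    m=m.astype(np.uint8);z=np.zeros_like(m);z[r[1]:r[3],r[0]:r[2]]=m[r[1]:r[3],r[0]:r[2]]
    n,l,st,c=cv2.connectedComponentsWithStats(z);k=1+np.argmax(st[1:,4]);return st[k],c[k],(l==k)
R,G,B=[a[:,:,i].astype(int) for i in range(3)]
st,c,m=blob((R>190)&(B<120)&(G>90),(240,180,290,225));print('knob',st,c)
st2,c2,m2=blob((R>180)&(G>140)&(B<90),(285,95,385,185));print('hub',st2)
cn,_=cv2.findContours(m2.astype(np.uint8),0,1);(hu,hv),_,_=cv2.fitEllipse(cv2.convexHull(max(cn,key=len)));print(hu,hv)
k=onz('wrist',263,206,.14,ci);h=onz('wrist',hu,hv,.078,ci);print('knob',k,onz('wrist',*c,.14,ci),'hub',h,np.hypot(*(k-h)[:2]))
hub=h[:2]
bl=[onz('wrist',x/1.5625,y/1.5625,.077,ci) for x,y in((528,127),(431,216),(602,222),(508,302))];print('boltc',np.mean(bl,0))
E
```

```text
[ 0.59426392 -0.25536538  0.19946953] 143.5532640647362 0.025920605632722304
knob [242 195  31  26 544] [256.85661765 206.82352941]
hub [301 130  16  23  89]
308.2150573730469 140.3380889892578
knob [ 0.59587253 -0.24823734  0.14      ] [ 0.59368323 -0.25228731  0.14      ] hub [ 0.58751977 -0.18950589  0.078     ] 0.059322439612633907
boltc [ 0.59991419 -0.17275743  0.077     ]
```

Call:
{"name": "play_rows", "arguments": {"force": 30, "moves": [{"claw":6,"delta_pos":[0.1,0.1,4],"twist":0},{"claw":6,"delta_pos":[0.1,0.1,7.5],"twist":0},{"claw":6,"delta_pos":[0.1,0.1,9.2],"twist":0},{"claw":6,"delta_pos":[0.1,0.1,9.2],"twist":0},{"claw":1,"delta_pos":[0.1,0.1,9.2],"twist":0},{"claw":1,"delta_pos":[0.1,0.1,9.2],"twist":0},{"claw":1,"delta_pos":[0.1,0.1,9.2],"twist":0},{"claw":1,"delta_pos":[0.1,0.1,9.2],"twist":0}]}}

```text
clock: 9.48
tcp_pos: [0.5957, -0.2557, 0.111]
orientation: [0.001, 0.313, 0.95, -0.001]
wrist_force: [-1.3, -1.5, 5.6]
finger_gap: 0.0231
```

```bash
cat > circ.py <<'E'
from h import *
import sys
# usage: circ.py cx cy a0deg ; print tool-frame rows for a1 list from a0 about centre, clockwise, relative to a0
a0,step,n=map(float,sys.argv[1:4]); s=get_state(); R=Rt(s)
p=lambda a:np.array([.075*np.cos(np.radians(a)),.075*np.sin(np.radians(a)),0])
print(s['clock'],s['tcp_pos'],yaw(s),s['finger_gap'],'F',s['wrist_force'])
for i in range(1,int(n)+1): print(np.round(100*R.T@(p(a0-step*i)-p(a0)),2).tolist())
E
python3 circ.py -94.3 7 12
```

```text
9.475 [ 0.59569997 -0.25569891  0.11095958] 143.53742984462843 0.023117048387348474 F [-1.3356888  -1.45793769  5.64428406]
[0.8, -0.44, -0.0]
[1.65, -0.78, -0.01]
[2.54, -1.01, -0.01]
[3.45, -1.13, -0.01]
[4.36, -1.14, -0.01]
[5.27, -1.04, -0.02]
[6.16, -0.83, -0.02]
[7.02, -0.51, -0.02]
[7.84, -0.09, -0.02]
[8.59, 0.43, -0.03]
[9.28, 1.03, -0.03]
[9.89, 1.71, -0.03]
```

Call:
{"name": "play_rows", "arguments": {"moves": [{"claw":1,"delta_pos":[0.8,-0.44,0],"twist":0},{"claw":1,"delta_pos":[1.65,-0.78,0],"twist":0},{"claw":1,"delta_pos":[2.54,-1.01,0],"twist":0},{"claw":1,"delta_pos":[3.45,-1.13,0],"twist":0},{"claw":1,"delta_pos":[4.36,-1.14,0],"twist":0},{"claw":1,"delta_pos":[5.27,-1.04,0],"twist":0},{"claw":1,"delta_pos":[6.16,-0.83,0],"twist":0},{"claw":1,"delta_pos":[7.02,-0.51,0],"twist":0}]}}

```text
clock: 10.48
tcp_pos: [0.5362, -0.2204, 0.1111]
orientation: [0.002, 0.314, 0.95, -0.003]
wrist_force: [-1.5, -7.7, 5.9]
finger_gap: 0.0229
```

```bash
python3 circ.py -150.3 7 10; python3 -c "
from h import *
p=get_state()['tcp_pos'];print(np.degrees(np.arctan2(p[1]+.1823,p[0]-.5996)),np.hypot(p[1]+.1823,p[0]-.5996),np.degrees(np.arctan2(p[1]+.1805,p[0]-.601)))"
```

```text
10.475 [ 0.53617379 -0.2204023   0.11112541] 143.44669284751762 0.02294496908647475 F [-1.53547699 -7.73208764  5.91590335]
[0.81, 0.42, -0.01]
[1.57, 0.93, -0.01]
[2.26, 1.54, -0.02]
[2.87, 2.22, -0.03]
[3.39, 2.97, -0.03]
[3.82, 3.78, -0.04]
[4.14, 4.64, -0.04]
[4.36, 5.53, -0.05]
[4.47, 6.44, -0.05]
[4.46, 7.35, -0.05]
-149.00531820774222 0.07399100901106419 -148.3865700578742
```

Call:
{"name": "play_rows", "arguments": {"moves": [{"claw":1,"delta_pos":[0.81,0.42,0],"twist":0},{"claw":1,"delta_pos":[1.57,0.93,0],"twist":0},{"claw":1,"delta_pos":[2.26,1.54,0],"twist":0},{"claw":1,"delta_pos":[2.87,2.22,0],"twist":0},{"claw":1,"delta_pos":[3.39,2.97,0],"twist":0},{"claw":1,"delta_pos":[3.82,3.78,0],"twist":0},{"claw":1,"delta_pos":[4.14,4.64,0],"twist":0}]}}

```text
clock: 11.35
tcp_pos: [0.5286, -0.1565, 0.1108]
orientation: [-0.0, 0.313, 0.95, -0.002]
wrist_force: [-6.1, -3.3, 9.6]
finger_gap: 0.0229
```

```bash
cat > st.py <<'E'
from h import *
s=get_state();p=s['tcp_pos'];q=p[:2]-[.6005,-.181];a=np.arctan2(q[1],q[0]);f=s['wrist_force'][:2]
print('ang',np.degrees(a),'r',np.hypot(*q),'Ftan',-(f@[np.sin(a),-np.cos(a)]),'Frad',f@[np.cos(a),np.sin(a)],'z',p[2])
E
python3 st.py; python3 circ.py 160.7 4 12
```

```text
ang 161.17805913817546 r 0.07593535483946821 Ftan 5.089439252178144 Frad 4.69289835345523 z 0.11077034848006659
11.35 [ 0.52862523 -0.15650111  0.11077035] 143.4816657394851 0.022868908086755832 F [-6.08394582 -3.30322421  9.61009704]
[0.14, 0.51, -0.0]
[0.24, 1.02, -0.0]
[0.31, 1.54, -0.01]
[0.33, 2.06, -0.01]
[0.33, 2.58, -0.01]
[0.28, 3.11, -0.01]
[0.2, 3.62, -0.01]
[0.09, 4.13, -0.01]
[-0.06, 4.63, -0.02]
[-0.25, 5.12, -0.02]
[-0.47, 5.6, -0.02]
[-0.72, 6.06, -0.02]
```

Call:
{"name": "play_rows", "arguments": {"moves": [{"claw":1,"delta_pos":[0.14,0.51,0],"twist":0},{"claw":1,"delta_pos":[0.24,1.02,0],"twist":0},{"claw":1,"delta_pos":[0.31,1.54,0],"twist":0},{"claw":1,"delta_pos":[0.33,2.06,0],"twist":0},{"claw":1,"delta_pos":[0.33,2.58,0],"twist":0},{"claw":1,"delta_pos":[0.28,3.11,0],"twist":0},{"claw":1,"delta_pos":[0.2,3.62,0],"twist":0},{"claw":1,"delta_pos":[0.09,4.13,0],"twist":0},{"claw":1,"delta_pos":[-0.06,4.63,0],"twist":0},{"claw":1,"delta_pos":[-0.25,5.12,0],"twist":0},{"claw":1,"delta_pos":[-0.47,5.6,0],"twist":0},{"claw":1,"delta_pos":[-0.72,6.06,0],"twist":0}]}}

```text
clock: 12.85
tcp_pos: [0.5708, -0.1113, 0.1107]
orientation: [-0.0, 0.313, 0.95, -0.001]
wrist_force: [-4.7, -1.1, 10.0]
finger_gap: 0.0231
```

```bash
python3 st.py; python3 circ.py 112.7 4 8; python3 -c "
from h import *
a=snap('top','t7');b=snap('side','s7')
o=np.hstack([cv2.resize(a[130:200,215:355],(560,280),interpolation=2),cv2.resize(b[140:240,195:280],(238,280),interpolation=2)]);cv2.imwrite('pics/c7.png',o[:,:,::-1])"
```

```text
ang 113.07125558753506 r 0.07576486326677369 Ftan 4.730167843871746 Frad 0.8542792858871991 z 0.11071502749496923
12.85 [ 0.5708096  -0.11129495  0.11071503] 143.53292616955954 0.023092447440871324 F [-4.68661177 -1.06768489 10.03315112]
[-0.28, 0.44, -0.0]
[-0.6, 0.86, -0.0]
[-0.94, 1.25, -0.0]
[-1.31, 1.63, -0.0]
[-1.7, 1.97, -0.0]
[-2.12, 2.29, -0.0]
[-2.56, 2.57, -0.0]
[-3.02, 2.83, -0.0]
```

View pics/c7.png

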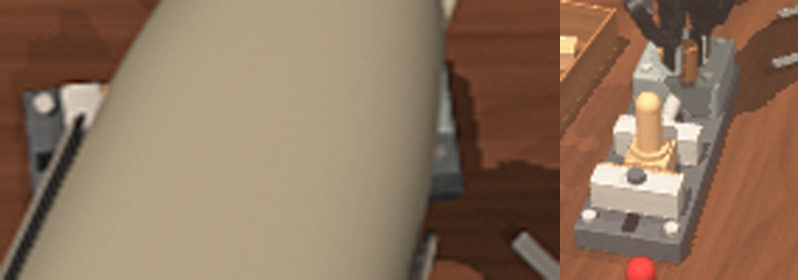

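The finial is still upright at side crop (650,130), and the moving jaw is close to the foot. The hub has turned 2.65 rad, with a tangential force of 4.7 N. Continuing.

Call:
{"name": "play_rows", "arguments": {"moves": [{"claw":1,"delta_pos":[-0.28,0.44,0],"twist":0},{"claw":1,"delta_pos":[-0.6,0.86,0],"twist":0},{"claw":1,"delta_pos":[-0.94,1.25,0],"twist":0},{"claw":1,"delta_pos":[-1.31,1.63,0],"twist":0},{"claw":1,"delta_pos":[-1.7,1.97,0],"twist":0},{"claw":1,"delta_pos":[-2.12,2.29,0],"twist":0}]}}

```text
clock: 13.7
tcp_pos: [0.6014, -0.1055, 0.1107]
orientation: [-0.0, 0.313, 0.95, -0.001]
wrist_force: [-5.3, -1.0, 8.7]
finger_gap: 0.0232
```

```bash
python3 st.py; python3 circ.py 88.7 3 6
```

```text
ang 89.33660153302537 r 0.07551433115201128 Ftan 5.299335586596626 Frad -1.018247623705997 z 0.11070535600168865
13.7 [ 0.60137432 -0.10549073  0.11070536] 143.5349610905684 0.023188260169008112 F [-5.31076988 -0.95682245  8.68302694]
[-0.33, 0.22, -0.0]
[-0.66, 0.42, -0.0]
[-1.01, 0.6, -0.0]
[-1.37, 0.76, -0.0]
[-1.73, 0.91, -0.0]
[-2.11, 1.03, -0.0]
```

Call:
{"name": "play_rows", "arguments": {"moves": [{"claw":1,"delta_pos":[-0.33,0.22,0],"twist":0},{"claw":1,"delta_pos":[-0.66,0.42,0],"twist":0},{"claw":1,"delta_pos":[-1.01,0.6,0],"twist":0},{"claw":1,"delta_pos":[-1.37,0.76,0],"twist":0},{"claw":1,"delta_pos":[-1.73,0.91,0],"twist":0},{"claw":1,"delta_pos":[-2.11,1.03,0],"twist":0}]}}

```text
clock: 14.45
tcp_pos: [0.6242, -0.1096, 0.1107]
orientation: [-0.0, 0.313, 0.95, -0.001]
wrist_force: [-5.8, -0.3, 9.2]
finger_gap: 0.0232
```

```bash
python3 st.py; python3 circ.py 70.7 3 5
```

```text
ang 71.63684442465244 r 0.07525301836041226 Ftan 5.409352442252467 Frad -2.0799882332034763 z 0.11069478715674805
14.45 [ 0.62420762 -0.10957896  0.11069479] 143.54015597734818 0.02315991360498628 F [-5.78917868 -0.26991687  9.22719874]
[-0.38, 0.11, -0.0]
[-0.76, 0.19, -0.0]
[-1.15, 0.26, -0.0]
[-1.54, 0.3, -0.0]
[-1.93, 0.33, -0.0]
```

Call:
{"name": "play_rows", "arguments": {"moves": [{"claw":1,"delta_pos":[-0.38,0.11,0],"twist":0},{"claw":1,"delta_pos":[-0.76,0.19,0],"twist":0},{"claw":1,"delta_pos":[-1.15,0.26,0],"twist":0},{"claw":1,"delta_pos":[-1.54,0.3,0],"twist":0},{"claw":1,"delta_pos":[-1.93,0.33,0],"twist":0}]}}

```text
clock: 15.08
tcp_pos: [0.6415, -0.1181, 0.1107]
orientation: [-0.001, 0.313, 0.95, -0.0]
wrist_force: [-6.6, -0.1, 9.6]
finger_gap: 0.0232
```

```bash
python3 st.py; python3 circ.py 55.7 3 5
```

```text
ang 56.90037223544565 r 0.07505571779176162 Ftan 5.463491273342659 Frad -3.6226458550330634 z 0.11065384466357016
15.075 [ 0.64148767 -0.11812415  0.11065384] 143.54952925987445 0.02321577385877028 F [-6.55520257 -0.05117753  9.55240449]
[-0.39, 0.0, -0.0]
[-0.78, -0.01, -0.0]
[-1.18, -0.05, -0.0]
[-1.56, -0.11, -0.0]
[-1.95, -0.18, -0.0]
```

Call:
{"name": "play_rows", "arguments": {"moves": [{"claw":1,"delta_pos":[-0.39,0,0],"twist":0},{"claw":1,"delta_pos":[-0.78,-0.01,0],"twist":0},{"claw":1,"delta_pos":[-1.18,-0.05,0],"twist":0},{"claw":1,"delta_pos":[-1.56,-0.11,0],"twist":0},{"claw":1,"delta_pos":[-1.95,-0.18,0],"twist":0}]}}

```text
clock: 15.7
tcp_pos: [0.656, -0.1307, 0.1107]
orientation: [-0.001, 0.313, 0.95, -0.0]
wrist_force: [-6.4, 1.4, 10.0]
finger_gap: 0.0232
```

```bash
python3 st.py; python3 circ.py 40.7 3 5
```

```text
ang 42.15191885712262 r 0.07488092513532452 Ftan 5.342200479064436 Frad -3.862547849097396 z 0.11068122438845168
15.7 [ 0.65601432 -0.13074751  0.11068122] 143.56528496248765 0.023195230172018192 F [-6.44871321  1.36838583 10.02985185]
[-0.38, -0.1, -0.0]
[-0.76, -0.21, -0.0]
[-1.12, -0.35, -0.0]
[-1.48, -0.51, -0.0]
[-1.84, -0.68, -0.0]
```

Call:
{"name": "play_rows", "arguments": {"moves": [{"claw":1,"delta_pos":[-0.38,-0.1,0],"twist":0},{"claw":1,"delta_pos":[-0.76,-0.21,0],"twist":0},{"claw":1,"delta_pos":[-1.12,-0.35,0],"twist":0},{"claw":1,"delta_pos":[-1.48,-0.51,0],"twist":0},{"claw":1,"delta_pos":[-1.84,-0.68,0],"twist":0}]}}

```text
clock: 16.32
tcp_pos: [0.6668, -0.1466, 0.1106]
orientation: [-0.001, 0.312, 0.95, 0.0]
wrist_force: [-6.3, 2.8, 9.2]
finger_gap: 0.0231
```

```bash
python3 st.py; python3 circ.py 25.7 3 5
```

```text
ang 27.41693272079128 r 0.07470920780641445 Ftan 5.3895355684727075 Frad -4.292066638696382 z 0.11060608269410915
16.325 [ 0.66681782 -0.14659924  0.11060608] 143.58728361612182 0.02306544973780038 F [-6.29165599  2.80784519  9.17292638]
[-0.34, -0.19, -0.0]
[-0.67, -0.4, -0.0]
[-0.99, -0.63, -0.0]
[-1.3, -0.87, -0.0]
[-1.6, -1.13, -0.0]
```

Call:
{"name": "play_rows", "arguments": {"moves": [{"claw":1,"delta_pos":[-0.34,-0.19,0],"twist":0},{"claw":1,"delta_pos":[-0.67,-0.4,0],"twist":0},{"claw":1,"delta_pos":[-0.99,-0.63,0],"twist":0},{"claw":1,"delta_pos":[-1.3,-0.87,0],"twist":0},{"claw":1,"delta_pos":[-1.6,-1.13,0],"twist":0}]}}

```text
clock: 16.95
tcp_pos: [0.6728, -0.1626, 0.1106]
orientation: [-0.002, 0.312, 0.95, 0.002]
wrist_force: [-6.7, 10.1, 9.7]
finger_gap: 0.023
```

```bash
python3 st.py; python3 circ.py 10.7 3 5
```

```text
ang 14.243525922677051 r 0.07461081103362034 Ftan 11.436480912319567 Frad -3.974902294502319 z 0.11058176179648985
16.95 [ 0.67281718 -0.16264247  0.11058176] 143.67939387508238 0.02303702252467802 F [-6.66658363 10.10690886  9.71122974]
[-0.28, -0.28, -0.0]
[-0.55, -0.56, -0.0]
[-0.8, -0.87, -0.01]
[-1.03, -1.18, -0.01]
[-1.25, -1.51, -0.01]
```

The tangential force has doubled to 11.4 N, so the clutch is about to slip or has just begun to. Adding a few more degrees.

Call:
{"name": "play_rows", "arguments": {"moves": [{"claw":1,"delta_pos":[-0.18,-0.18,0],"twist":0},{"claw":1,"delta_pos":[-0.37,-0.37,0],"twist":0},{"claw":1,"delta_pos":[-0.55,-0.56,0],"twist":0}]}}

```text
clock: 17.32
tcp_pos: [0.6743, -0.1701, 0.1106]
orientation: [-0.001, 0.312, 0.95, 0.003]
wrist_force: [-5.1, 10.8, 9.4]
finger_gap: 0.0233
```

```bash
python3 st.py; python3 -c "
from h import *
a=snap('wrist','w8');b=snap('side','s8')
o=np.hstack([cv2.resize(a,(512,384)),cv2.resize(b[110:240,190:290],(288,384),interpolation=2)]);cv2.imwrite('pics/c8.png',o[:,:,::-1])"
```

```text
ang 8.370098409691074 r 0.07457033356506192 Ftan 11.423226821413472 Frad -3.472345864845906 z 0.11057353831225512
```

View pics/c8.png

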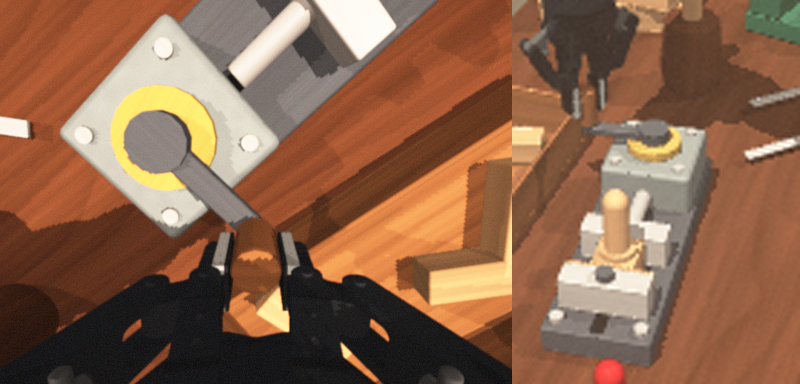

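The tangential force held at 11.4 N over 5.9° of further turning, so the clutch is slipping. The side view shows the finial upright and nipped at (615,225). The mark is hidden beneath the arm. One small further step for margin, then let go.

Call:
{"name": "play_rows", "arguments": {"moves": [{"claw":1,"delta_pos":[-0.14,-0.14,0],"twist":0},{"claw":1,"delta_pos":[-0.25,-0.26,0],"twist":0},{"claw":1,"delta_pos":[-0.25,-0.26,0],"twist":0}]}}

```text
clock: 17.8
tcp_pos: [0.6747, -0.1739, 0.1105]
orientation: [-0.001, 0.312, 0.95, 0.002]
wrist_force: [-4.9, 9.6, 8.8]
finger_gap: 0.0233
```

```bash
python3 st.py
```

```text
ang 5.502720412994993 r 0.07455687754140958 Ftan 10.013602521768545 Frad -4.005374257103943 z 0.11053287859584052
```

Call:
{"name": "play_rows", "arguments": {"moves": [{"claw":1,"delta_pos":[0.1,0.1,0],"twist":0},{"claw":3.5,"delta_pos":[0.1,0.1,0],"twist":0},{"claw":5,"delta_pos":[0.1,0.1,0],"twist":0},{"claw":5,"delta_pos":[0.1,0.1,0],"twist":0},{"claw":5,"delta_pos":[0.1,0.1,-2],"twist":0},{"claw":5,"delta_pos":[0.1,0.1,-6],"twist":0},{"claw":5,"delta_pos":[-4,0.1,-10],"twist":0},{"claw":5,"delta_pos":[-4,0.1,-11],"twist":0},{"claw":5,"delta_pos":[-4,0.1,-11],"twist":0},{"claw":5,"delta_pos":[-4,0.1,-11],"twist":0}]}}

```text
clock: 19.05
tcp_pos: [0.7074, -0.1997, 0.2176]
orientation: [-0.002, 0.313, 0.95, 0.0]
wrist_force: [0.2, 0.4, -1.1]
finger_gap: 0.0501
```

```bash
python3 -c "
from h import *
s=get_state();a=snap('wrist','w9');b=snap('side','s9');print(s['clock'],s['tcp_pos'],s['wrist_force'])
ci=imaging.camera_info('wrist');u=proj('wrist',(.6005,-.181,.08),ci);print(u)
x,y=np.clip(int(u[0])-60,0,400),np.clip(int(u[1])-60,0,250)
print(x,y)
o=np.hstack([cv2.resize(a[y:y+120,x:x+110],(440,480),interpolation=2),cv2.resize(b[140:240,200:275],(360,480),interpolation=2)]);cv2.imwrite('pics/c9.png',o[:,:,::-1])"
```

```text
19.05 [ 0.7073883  -0.19966995  0.21756535] [ 0.21597445  0.42436851 -1.05361207]
[201.38077981  79.94352769]
141 19
```

View pics/c9.png

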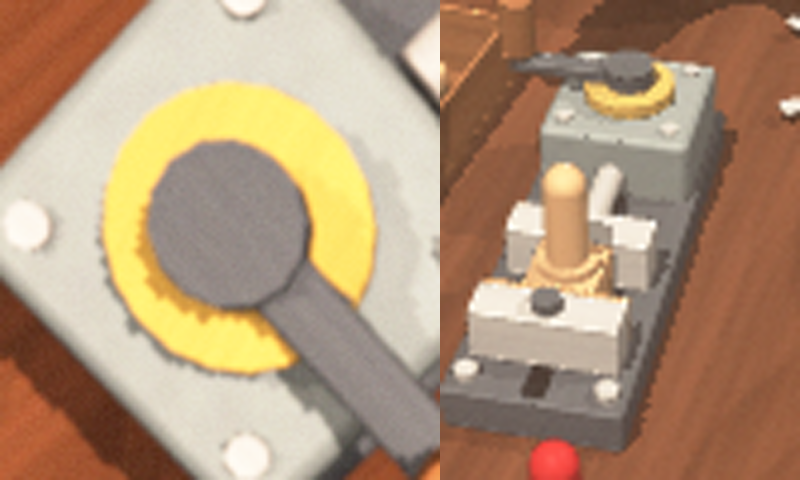

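The mark is still hidden under the arm, as a small slip would leave it. The finial stands tight between the jaws. Checking that the crank didn't spring back, using the arm's direction.

```bash
python3 -c "
from h import *
ci=imaging.camera_info('wrist');s=get_state();print(s['tcp_pos'])
Q=lambda x,y:onz('wrist',141+x/4,19+y/4,.096,ci)
a,b,c=Q(230,222),Q(287,282),Q(422,435);print(a,b,c)
for d in(b-a,c-a,c-b):print(np.degrees(np.arctan2(d[1],d[0])))
snap('wrist','w10');print([(np.round(d['extent'],1),d['conf']) for d in spotter.spot_in('wrist','knob_mid')])
im=cv2.imread('pics/w10.png');cv2.imwrite('pics/c10.png',cv2.resize(im[10:190,130:370],(800,600),interpolation=2))
for ang in (-5,0,5.5,10,15): 
  print(ang,proj('wrist',[.6005+.075*np.cos(np.radians(ang)),-.181+.075*np.sin(np.radians(ang)),.14],ci))"
```

```text
[ 0.70743444 -0.19961315  0.21777019]
[ 0.59847288 -0.17879867  0.096     ] [ 0.61506498 -0.17660501  0.096     ] [ 0.65815273 -0.1725876   0.096     ]
7.531468845949782
5.941565412061755
5.3267366944549135
[(array([244. , 129.1, 274.7, 163.2]), 0.66)]
-5 [242.64097798 161.47368274]
0 [249.64860126 156.75431948]
5.5 [256.91890844 150.81852314]
10 [262.4850036  145.40144155]
15 [268.2229906  138.81502301]
```

View pics/c10.png

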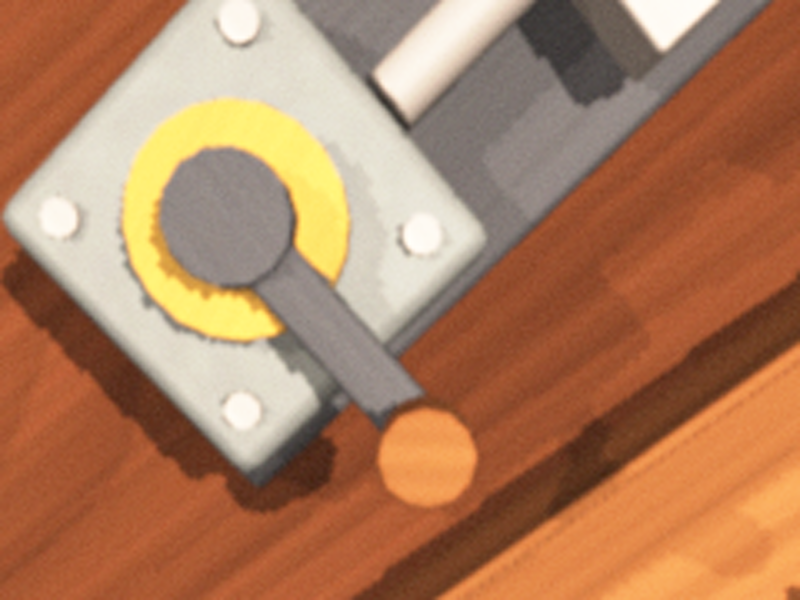

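The crank rests at about 6° in the picture, against 5.5° when it was gripped, so it did not spring back. Handing in.

```bash
python3 -c "
from h import *
print(env.hand_in())"
```

```text
the job is handed in; nothing more can be done
None
```

I stood the pale finial between the vice jaws, cranked it until the clutch slipped, let go, and handed the job in at about 19 s of the 72 s. The hand-in gave no verdict.

- **Placing:** Just before lowering, the foot was about 1° off the liner's direction. I corrected that 1°. After release it stood upright between the jaws, with a gap on each side.
- **Cranking:** I turned the crank about 1 rad/s at first, then about 0.4 rad/s near contact. The force at the knob sat near 5.4 N, then rose to 11.4 N at about 4.3 rad.
- **Slip:** I turned 9° further after the force rose. It held at 11.4 N for the first 6° and read 10.0 N once stopped. I put the slip at roughly 9 to 20°, inside the 3 to 30° allowed.
- **Last checks:** After letting go, the arm in the picture sat at about 6°, against 5.5° while gripped. That angle is good to about 2°, so any spring-back is within the error. In the last side picture the finial stood upright between the jaws, and the robot was clear of everything.

**Not confirmed:**
- The hub's mark stayed hidden under the crank arm, so the slip angle comes only from force and position readings.
- I had no direct reading of the jaw pressure and did not re-measure the finial's squareness after clamping.
- The top and wrist cameras disagreed by about 3.5 mm on the hub and knob positions, so I used values in between.

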